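# Unstack the circuit breakers onto their mounting plates

### The job

Take the stack of circuit breakers apart from the top down, one at a time, and set each on the mounting plate made for it: the one with as many copper tabs as the breaker has poles. Each must end lying flat in the middle of its plate, between the end lips and in line with the plate (either way round), and be let go before you fetch the next. Do not drop or tip any breaker, and leave the carton and the screwdriver where they are.

Things in the scene. Friction and masses are not known exactly. Their poses are not given: they have to be found in the camera images.
- breaker_four: four-pole circuit breaker: black block 116 long (x) x 64 wide (y) x 40 mm high, both ends alike: a shoulder 30 mm high with 4 terminal screw(s) in a row. Raised flat middle 70 mm long, sunk grey toggle; flat sides, gripped across the width. Lowest of the stack, on the bench. Origin: centre of the underside, z up. About 0.45 kg.
- breaker_three: three-pole circuit breaker: black block 96 long (x) x 51 wide (y) x 38 mm high, both ends alike: a shoulder 28 mm high with 3 terminal screw(s) in a row. Raised flat middle 58 mm long, sunk grey toggle; flat sides, gripped across the width. Lies on the four-pole breaker. Origin: centre of the underside, z up. About 0.32 kg.
- breaker_two: two-pole circuit breaker: black block 76 long (x) x 38 wide (y) x 36 mm high, both ends alike: a shoulder 26 mm high with 2 terminal screw(s) in a row. Raised flat middle 46 mm long, sunk grey toggle; flat sides, gripped across the width. Lies on the three-pole breaker. Origin: centre of the underside, z up. About 0.2 kg.
- breaker_one: one-pole circuit breaker: black block 56 long (x) x 25 wide (y) x 36 mm high, both ends alike: a shoulder 26 mm high with 1 terminal screw(s) in a row. Raised flat middle 34 mm long, sunk grey toggle; flat sides, gripped across the width. Top of the stack, on the two-pole breaker. Origin: centre of the underside, z up. About 0.1 kg.
- plate_four: four-pole mounting plate, fixed: bare metal, 4 mm thick, 134 mm between its end lips (x), 80 mm wide (y). Lips 3 mm thick, top 10 mm above the bench; no lips on the long sides. 4 copper tab(s) 16 mm long stick out beyond the +x lip. Origin: centre of the underside, on the bench, z up; a breaker on it has its underside at z = 4 mm. Place of the four-pole breaker.
- plate_three: three-pole mounting plate, fixed: bare metal, 4 mm thick, 114 mm between its end lips (x), 67 mm wide (y). Lips 3 mm thick, top 10 mm above the bench; no lips on the long sides. 3 copper tab(s) 16 mm long stick out beyond the +x lip. Origin: centre of the underside, on the bench, z up; a breaker on it has its underside at z = 4 mm. Place of the three-pole breaker.
- plate_two: two-pole mounting plate, fixed: bare metal, 4 mm thick, 94 mm between its end lips (x), 54 mm wide (y). Lips 3 mm thick, top 10 mm above the bench; no lips on the long sides. 2 copper tab(s) 16 mm long stick out beyond the +x lip. Origin: centre of the underside, on the bench, z up; a breaker on it has its underside at z = 4 mm. Place of the two-pole breaker.
- plate_one: one-pole mounting plate, fixed: bare metal, 4 mm thick, 74 mm between its end lips (x), 41 mm wide (y). Lips 3 mm thick, top 10 mm above the bench; no lips on the long sides. 1 copper tab(s) 16 mm long stick out beyond the +x lip. Origin: centre of the underside, on the bench, z up; a breaker on it has its underside at z = 4 mm. Place of the one-pole breaker.
- carton: bystander: closed cardboard carton 60 x 36 x 40 mm high, standing loose on the bench. Origin: centre of the underside. Not to be disturbed.
- screwdriver: bystander: screwdriver about 190 mm long with a yellow handle, lying loose on the bench along its own x, handle towards -x. Not to be disturbed.
Things that resemble listed ones, but are neither listed nor needed, are in the scene too. Leave any green look-alike of the breaker_one alone.

How it is judged:
By the outcome, as a careful person would: the job done as asked, in the order asked, and still so for the second after the job is handed in, with the robot touching nothing.
It also fails if it takes over 128 s, if anything falls off the work surface, if the arm or the gripper's body presses on something with over 40 N, if the wrist force passes 120 N, or if a joint passes its speed limit or range.

### The arm

A 7-joint arm with a two-finger parallel gripper is mounted at the origin on the work surface. World frame = base frame: x ahead of the robot, y to its left, z up, the work surface at z = 0. Lengths are in m, angles in degrees, forces in N, time in s.
With the tool pointing down it reaches from about 0.4 to 0.85 m from the base axis. Payload 4.5 kg.
Tool frame: the origin (TCP) lies between the finger pads; the fingertips stand 11 mm ahead of it and the grasp point (between the pads) lies 8 mm behind it (tcp_to_tips is the distance from the TCP to the fingertips, in m); z points along the fingers, y is the line along which they close (so a half turn about z gives the same grasp; the last joint's range is limited). The gripper opens to 88 mm and grips with 3 to 60 N. Pads are 18 mm wide; open, the fingers measure 123 mm over their backs; the gripper's body (75 mm by 187 mm) begins 45 mm behind the grasp point.
Start: joints at [67.311, 39.483, -11.15, 89.685, 9.013, 51.709, -12.324], TCP at [0.26, -0.568, 0.25] pointing down, gripper open.
Joint ranges: [-172.22, 172.22], [-26.19, 119.32], [-84.43, 86.54], [7.71, 146.69], [-57.33, 237.33], [2.42, 119.75], [-152.13, 152.13]. Speed limits (degrees/s): [147.25, 147.25, 180, 180, 180, 180, 180].

### API

Orientations are given as [roll, pitch, yaw] about the fixed x, y, z axes, in that order (R = Rz(yaw) Ry(pitch) Rx(roll)).
In Python, from workcell import observe, camera, job_done, tcp_to_tips gives the robot as it stands. The module is installed in compiled form; this text tells all that it offers.
- The arm moves only by the tool jog_arm, never from a script. Its argument "increments" is one flat list of numbers, 6 for each row, row after row: the shift along the tool's x, y, z in m, then the turn, a rotation vector about the tool's x, y, z in rad. A call has 1 to 12 rows; each row shifts and turns the commanded pose from where the row before left it, along the tool's axes as they then stand; what a row does not reach is not made up. A row lasts 1/8 s, in which the tool goes at most 62.5 mm and 10.7 degrees, less where a joint would pass 70% of its speed; a pose out of reach is approached as far as the arm can. A call with a gripper value outside its range is refused whole. "hand" is the opening, from 0 (shut) to 1 (fully open), set as the call begins (left out, the last holds). The fingers move at their own pace and stop on an object; "newtons" is the grip in N (left out, the last holds). Time passes only in rows, so rows that do not move let the fingers close. It gives the time, the measured TCP pose, the force, the opening and the grip force at its end, in the units of the state.
- observe(): the state, without advancing time (a new reading comes with each control period).
- camera(name): name is "scene" or "side" or "wrist"; returns a dict with "image" (480x640x3 uint8, red, green, blue), "z_map" (480x640 float32, m along the optical axis (not along the pixel's ray), 0 where there is no reading), "fx", "fy", "cx", "cy" (pixels), "T" (4x4, takes a point from camera to world coordinates). Camera axes: x right, y down, z forward; pixel columns grow to the right and rows downward; lengths in m; the calibration is good to about 2 mm. A picture is of the moment at which its call begins.
- job_done(): hands the job in; it is judged then, once.
The state is a dict: "clock": time; "q": joint angles; "qd": joint speeds; "effort": joint torques, N m; "ee_pos": TCP position; "eef_rot": TCP orientation; "wrist_force": force on the tool from outside, world axes, zero at the start; "ft_torque": the same for the moment, N m; "grip_width": opening from 0.0 (shut) to 1.0 (fully open); "finger_force": force on a finger pad.
Only numpy, scipy, OpenCV 4.12 (cv2) and the standard library are available. Lean on these libraries where they do the work, as an engineer would, in place of code of your own. Each camera call takes 0.05 s, during which the arm holds its last target. There are 200 camera calls.

## Working session

There is one attempt and no reset: what is moved stays moved. The work goes in short steps, Python scripts to look and compute and a tool call to move; the robot and the scene stay as the last step left them, time stands still between calls to the robot, and variables do not carry over. Pictures are saved under pics/ and viewed, at most 14 in all, crops included, and the job is handed in when it is done.

Besides the shell and the picture viewer there is one more tool, called after "Emit:" as a command line: name --argument value ..., lists and objects as JSON in quotes. jog_arm: Moves the arm, as the interface text tells. Its arguments: {"type":"object","properties":{"increments":{"type":"array"},"hand":{"type":"number"},"newtons":{"type":"number"}},"required":["increments"]}

```bash
mkdir -p pics; cat > h.py <<'E'
import numpy as np, cv2
from workcell import observe, camera, job_done
def snap(n,f):
    c=camera(n); cv2.imwrite('pics/'+f,c['image'][:,:,::-1]); np.savez('pics/'+f[:-4]+'.npz',**c); return c
def cloud(c):
    z=c['z_map']; v,u=np.mgrid[:480,:640]
    p=np.stack([(u-c['cx'])/c['fx']*z,(v-c['cy'])/c['fy']*z,z],-1)
    return p@c['T'][:3,:3].T+c['T'][:3,3]
def ray(c,u,v,h):
    d=c['T'][:3,:3]@np.array([(u-c['cx'])/c['fx'],(v-c['cy'])/c['fy'],1]); o=c['T'][:3,3]
    return o+d*(h-o[2])/d[2]
E
python3 - <<'E'
from h import *
for n in ('scene','side'):
    c=snap(n,n+'0.png'); print(n,c['T'].round(3).tolist(),c['fx'])
print(observe())
E
```

```text
scene [[-0.744, 0.54, -0.394, 0.972], [0.669, 0.595, -0.447, 0.407], [-0.007, -0.595, -0.804, 0.871], [0.0, 0.0, 0.0, 1.0]] 456.3420584820245
side [[-0.999, -0.012, 0.038, 0.579], [-0.038, 0.532, -0.846, 0.701], [-0.01, -0.847, -0.532, 0.544], [0.0, 0.0, 0.0, 1.0]] 451.04651141826525
{'clock': 0.1, 'q': array([ 67.31126752,  39.52701442, -11.1475342 ,  89.73768778,
         9.0140014 ,  51.70891836, -12.32341748]), 'qd': array([-0.01634181, -0.10350567,  0.07928719, -0.18015595,  0.00519985,
       -0.11844721, -0.02507803]), 'effort': array([-3.66272492e-03, -5.28501964e+01, -1.27169084e+00, -1.53837472e+01,
       -5.25625795e-02,  1.97887392e-03,  3.51596520e-05]), 'ee_pos': array([ 0.2601815 , -0.56768216,  0.24901181]), 'eef_rot': array([-1.79908712e+02,  6.27964833e-03,  2.46331276e+01]), 'wrist_force': array([ 0.18716919,  0.50110743, -0.07158932]), 'ft_torque': array([ 0.06376423, -0.01371186,  0.05784355]), 'finger_force': 0.0, 'grip_width': 0.9984843872295515}
```

View pics/scene0.png

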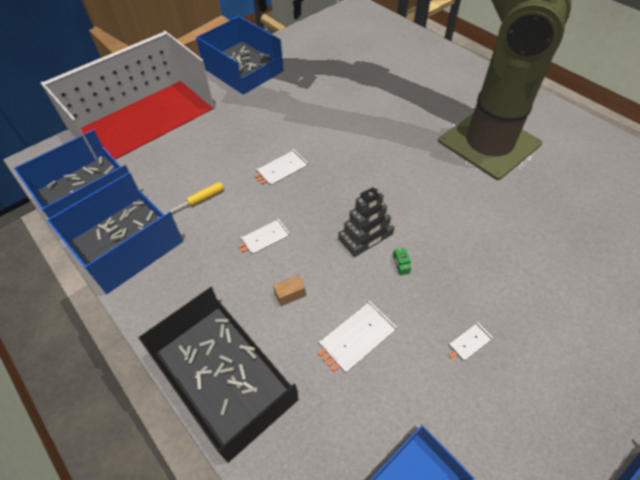

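View pics/side0.png

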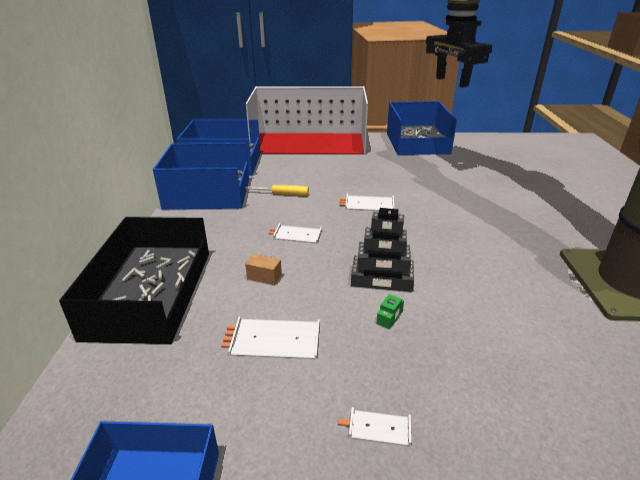

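The scene view shows the breaker stack at (368,220). The plates are at (358,337) with 4 tabs, (282,167) probably with 3, (265,236) probably with 2, and (470,341) with 1. The carton is at (289,290) and the screwdriver at (205,195).

Candidates for breaker_one are the black top of the stack at (370,196) and the green look-alike at (402,261). By the description I choose the black one.

```bash
python3 - <<'E'
from h import *
for n in ('scene','side'):
    c=dict(np.load(f'pics/{n}0.npz')); P=cloud(c); im=c['image'].astype(int); hsv=cv2.cvtColor(c['image'],cv2.COLOR_RGB2HSV)
    print(n)
    m=((hsv[...,2]>185)&(hsv[...,1]<40)&(abs(P[...,2])<.03)&(P[...,0]>.25)&(P[...,0]<.9)&(abs(P[...,1])<.6)).astype(np.uint8)
    k,l,s,ce=cv2.connectedComponentsWithStats(m)
    og=(hsv[...,0]<14)&(hsv[...,1]>130)&(hsv[...,2]>150)&(abs(P[...,2])<.02)
    for i in range(1,k):
        if s[i,4]<150: continue
        u,v=ce[i]; ys,xs=np.where(l==i)
        q=np.array([ray(c,a,b,.005)[:2] for a,b in zip(xs,ys)]).astype(np.float32)*1000
        r=cv2.minAreaRect(q)
        near=og&(np.hypot(P[...,0]*1000-r[0][0],P[...,1]*1000-r[0][1])<110)
        kk,ll,ss,_=cv2.connectedComponentsWithStats(near.astype(np.uint8))
        print(ce[i].round(),s[i,4],np.round(r[0],1),np.round(r[1],1),round(r[2],1),'zmed',np.median(P[l==i][:,2]).round(4),'tabs',[x[4] for x in ss[1:]], (P[near].mean(0)*1000).round() if near.any() else'')
    dark=(hsv[...,2]<110)&(P[...,0]>.3)&(P[...,0]<.8)&(abs(P[...,1])<.2)
    for h in (.15,.114,.078,.040):
        mm=(P[...,2]>h-.005)&(P[...,2]<h+.005)&(P[...,0]>.3)&(P[...,0]<.7)&(abs(P[...,1])<.25)
        q=(P[mm][:,:2]*1000).astype(np.float32)
        if len(q)>4:
            r=cv2.minAreaRect(q); print('lvl',h,len(q),np.round(r[0],1),np.round(r[1],1),round(r[2],1),P[mm][:,2].mean().round(4))
s=cv2.imread('pics/scene0.png'); a=cv2.resize(s[180:280,320:430],(660,600),interpolation=2)
t=np.hstack([cv2.resize(s[175:265,325:435],(400,327),interpolation=2),cv2.resize(cv2.imread('pics/side0.png')[200:300,340:450],(400,327),interpolation=2)])
b=np.hstack([cv2.resize(s[140:190,245:315],(400,270),interpolation=2),cv2.resize(s[210:260,230:300],(400,270),interpolation=2)])
cv2.imwrite('pics/crop1.png',np.vstack([t,b]))
E
```

```text
scene
[281. 167.] 815 [ 482.4 -311.1] [ 70.9 122.6] 85.8 zmed 0.0044 tabs [np.int32(6), np.int32(7), np.int32(6)] [ 553. -315.    5.]
[265. 236.] 836 [ 655.2 -161.2] [ 57.1 102.6] 80.4 zmed 0.0043 tabs [np.int32(8), np.int32(9)] [ 715. -168.    5.]
[357. 336.] 2656 [668.1 163.4] [ 83.3 143. ] 87.9 zmed 0.0041 tabs [np.int32(18), np.int32(17), np.int32(18), np.int32(19)] [749. 162.   5.]
[470. 342.] 740 [513.3 323.7] [43.1 73.6] 83.0 zmed 0.0039 tabs [np.int32(19)] [560. 318.   5.]
lvl 0.15 169 [479.7  -3.9] [27.  34.8] 81.1 0.1496
lvl 0.114 129 [488.    7.1] [33.7 58.8] 53.1 0.1145
lvl 0.078 154 [490.4  13.3] [36.2 83.7] 60.0 0.0785
lvl 0.04 383 [567.6  17.2] [118.7 267. ] 65.1 0.0392
side
[369. 202.] 624 [ 483.6 -316.6] [ 81.5 123.3] 85.7 zmed 0.0039 tabs [np.int32(33)] [ 552. -315.    5.]
[297. 233.] 607 [ 657. -165.] [ 67.7 102.5] 83.2 zmed 0.0039 tabs [np.int32(24)] [ 715. -169.    5.]
[277. 338.] 2999 [667.4 154.7] [ 99.7 136.1] 88.2 zmed 0.004 tabs [np.int32(28), np.int32(28), np.int32(30), np.int32(34)] [748. 162.   5.]
[380. 427.] 1672 [510.9 322.2] [46.4 81.3] 83.5 zmed 0.004 tabs [np.int32(58)] [559. 318.   5.]
lvl 0.15 176 [478.6  -3.3] [28.2 33.3] 78.3 0.1492
lvl 0.114 200 [481.9  11.6] [13.8 53.7] 80.7 0.1141
lvl 0.078 239 [482.5  19.6] [14.7 74.1] 83.5 0.0782
lvl 0.04 562 [574.9  57.9] [105.8 266.8] 81.2 0.039
```

View pics/crop1.png

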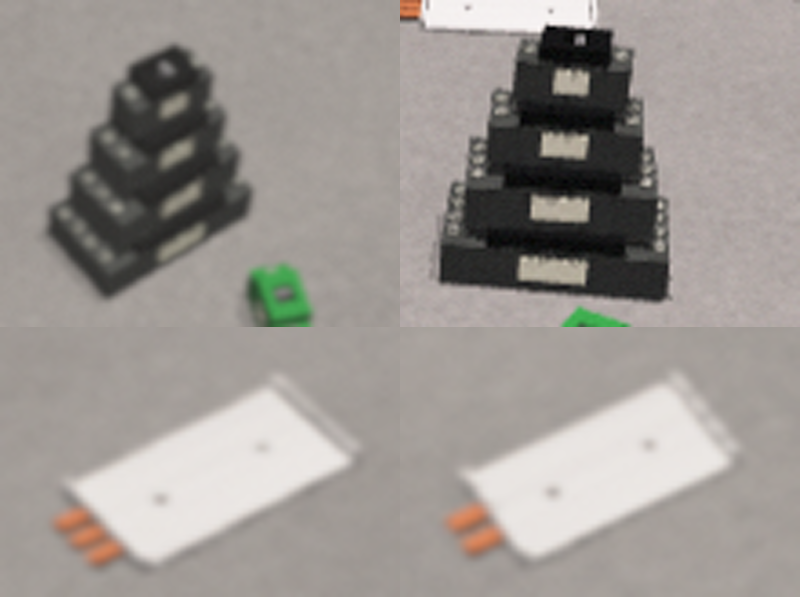

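The close crop confirms black breaker_one on top of the stack. The tab counts are 3 on the plate at (281,167) and 2 on the plate at (265,236).

Next I bring the wrist camera over the stack.

Emit:
jog_arm --increments '[0, 0, -0.01, 0, 0, 0.1423, 0, 0, -0.01, 0, 0, 0.1423, 0, 0, -0.01, 0, 0, 0.1423, 0, 0, 0, 0, 0, 0.1423]' --hand 1

```text
clock: 0.6
ee_pos: [0.2606, -0.5683, 0.2802]
eef_rot: [180.0, -0.0, -8.3]
wrist_force: [-0.4, -0.2, -0.8]
grip_width: 1.003
finger_force: 0.0
```

Emit:
jog_arm --increments '[0.0116, -0.049, 0, 0, 0, 0, 0.0116, -0.049, 0, 0, 0, 0, 0.0116, -0.049, 0, 0, 0, 0, 0.0116, -0.049, 0, 0, 0, 0, 0.0116, -0.049, 0, 0, 0, 0, 0.0116, -0.049, 0, 0, 0, 0, 0.0116, -0.049, 0, 0, 0, 0, 0.0116, -0.049, 0, 0, 0, 0, 0.0116, -0.049, 0, 0, 0, 0, 0.0116, -0.049, 0, 0, 0, 0, 0.0116, -0.049, 0, 0, 0, 0, 0.0116, -0.049, 0, 0, 0, 0]'

```text
clock: 2.1
ee_pos: [0.4802, -0.0036, 0.2795]
eef_rot: [180.0, 0.0, -8.0]
wrist_force: [0.2, -0.6, -0.1]
grip_width: 1.0
finger_force: 0.0
```

Emit:
jog_arm --increments '[0, 0, 0, 0, 0, 0, 0, 0, 0, 0, 0, 0]'

```text
clock: 2.35
ee_pos: [0.4794, -0.0058, 0.2794]
eef_rot: [179.9, 0.1, -8.0]
wrist_force: [0.9, -0.6, -0.6]
grip_width: 1.002
finger_force: 0.0
```

```bash
cat >> h.py <<'E'
from scipy.spatial.transform import Rotation as R
def go(x,y,z,yaw):
    "turn (tool rotvec) to be made first, then shift in the turned tool axes"
    o=observe(); A=R.from_euler('xyz',o['eef_rot'],degrees=True); B=R.from_euler('xyz',[180,0,yaw],degrees=True)
    print('pos',o['ee_pos'].round(4),o['eef_rot'].round(2),'turn',(A.inv()*B).as_rotvec().round(4),'shift',B.inv().apply(np.array([x,y,z])-o['ee_pos']).round(4),'t',round(o['clock'],2))
E
python3 - <<'E'
from h import *
c=snap('wrist','w0.png'); print(c['T'].round(3).tolist(),c['fx']); go(.479,-.0035,.28,-8)
E
```

```text
[[-0.139, -0.94, -0.312, 0.561], [-0.99, 0.132, 0.042, -0.016], [0.002, 0.315, -0.949, 0.414], [0.0, 0.0, 0.0, 1.0]] 331.12302195485415
pos [ 0.4793 -0.0065  0.2795] [ 1.7993e+02  6.0000e-02 -8.0800e+00] turn [ 0.0011  0.001  -0.0015] shift [-0.0007 -0.0029 -0.0005] t 2.4
```

View pics/w0.png

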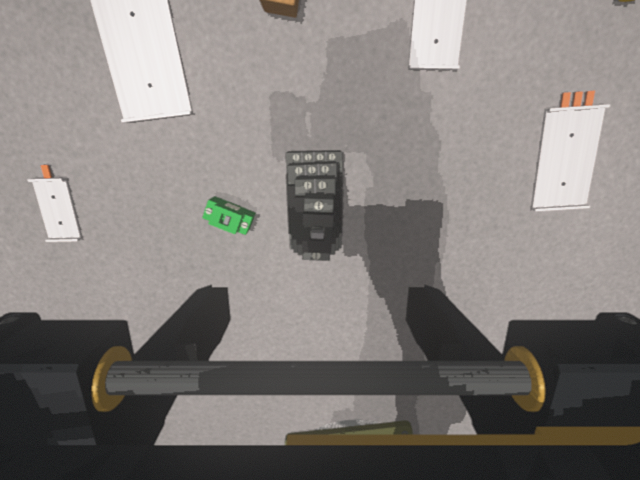

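The wrist view shows the stack at (317,205) with the one-pole on top, the green look-alike at (228,215), and plates three (570,155) and one (55,210) complete in view.

```bash
cat >> h.py <<'E'
def rect(q):
    q=q.astype(np.float32)*1000; r=cv2.minAreaRect(q); w,h=r[1]; a=r[2]+(90 if h>w else 0); a=(a+90)%180-90
    return np.round(r[0],1).tolist(),round(max(w,h),1),round(min(w,h),1),round(a,1)
def plates(c):
    P=cloud(c); hsv=cv2.cvtColor(c['image'],cv2.COLOR_RGB2HSV)
    m=((hsv[...,2]>165)&(hsv[...,1]<40)&(abs(P[...,2])<.03)).astype(np.uint8)
    k,l,s,ce=cv2.connectedComponentsWithStats(m)
    for i in range(1,k):
        if s[i,4]>300:
            v,u=np.where(l==i); print('plate',ce[i].round(),s[i,:4],rect(np.array([ray(c,a,b,.005)[:2] for a,b in zip(u,v)])))
def level(c,h,t,x,y,r=.07):
    P=cloud(c); m=(abs(P[...,2]-h)<t)&(np.hypot(P[...,0]-x,P[...,1]-y)<r); q=P[m]
    if len(q)>9: print('lvl',h,len(q),rect(q[:,:2]),'z',np.median(q[:,2]).round(4))
E
python3 - <<'E'
from h import *
c=dict(np.load('pics/w0.npz')); plates(c)
for h in (.15,.14,.104,.068,.030): level(c,h,.003,.48,0,.075)
P=cloud(c); hsv=cv2.cvtColor(c['image'],cv2.COLOR_RGB2HSV); m=(abs(hsv[...,0]-60.)<15)&(hsv[...,1]>120); print('green',rect(P[m][:,:2]))
E
```

```text
plate [209. 168.] [ 28   0 385 360] ([487.4, 122.2], 462.1, 434.8, -10.6)
plate [527. 165.] [409   0 231 352] ([459.4, -270.2], 467.5, 253.4, 9.0)
plate [462. 195.] [448 172  31  46] ([460.4, -181.8], 60.3, 27.9, -18.5)
plate [ 54. 213.] [ 21 178  59  86] ([492.4, 336.7], 130.6, 68.6, -27.3)
plate [ 21. 289.] [  0 254  59  64] ([411.2, 401.5], 85.7, 77.4, -24.8)
plate [309. 413.] [280 396  52  32] ([144.3, 60.7], 84.1, 51.9, 64.5)
lvl 0.15 1054 ([479.0, -4.3], 34.0, 25.0, -10.2) z 0.1499
lvl 0.14 696 ([479.1, -4.2], 56.4, 24.7, -10.6) z 0.1402
lvl 0.104 713 ([480.9, -2.6], 75.8, 37.5, -7.1) z 0.1041
lvl 0.068 737 ([481.0, -1.0], 96.1, 50.9, -5.3) z 0.0681
lvl 0.03 716 ([481.2, -1.3], 115.0, 64.0, -6.8) z 0.0301
green ([522.4, 60.8], 161.9, 57.0, -44.2)
```

```bash
sed -i 's/>165)/>th)/; s/def plates(c)/def plates(c,th=200)/' h.py; python3 - <<'E'
from h import *
c=dict(np.load('pics/w0.npz')); plates(c); plates(c,215)
P=cloud(c); hsv=cv2.cvtColor(c['image'],cv2.COLOR_RGB2HSV); m=(abs(hsv[...,0]-60.)<15)&(hsv[...,1]>120)&(P[...,2]>.005)&(np.hypot(P[...,0]-.5,P[...,1]-.09)<.06); print('green',rect(P[m][:,:2]))
m=(hsv[...,0]<14)&(hsv[...,1]>120)&(hsv[...,2]>150); k,l,s,ce=cv2.connectedComponentsWithStats(m.astype(np.uint8))
print([(ce[i].round(),(P[l==i].mean(0)*1000).round()) for i in range(1,k) if s[i,4]>15])
go(.479,-.0042,.128,-10.4)
E
```

```text
plate [142.  58.] [ 91   0 100 122] ([659.0, 163.5], 120.4, 83.0, -3.2)
plate [437.  33.] [410   0  57  69] ([638.9, -158.2], 64.3, 55.7, -7.9)
plate [568. 155.] [533 104  77 103] ([486.6, -312.6], 116.5, 71.3, -4.3)
plate [ 55. 207.] [ 28 179  51  59] ([513.0, 325.4], 75.2, 45.3, -6.9)
plate [142.  58.] [ 91   0 100 122] ([659.0, 163.5], 120.2, 82.7, -3.4)
plate [437.  33.] [410   0  56  68] ([639.4, -157.9], 63.3, 54.2, -7.9)
plate [568. 156.] [533 105  77 102] ([486.4, -312.3], 116.2, 70.3, -4.8)
plate [ 55. 207.] [ 28 179  51  59] ([513.0, 324.6], 75.4, 44.2, -5.3)
green ([476.4, 105.4], 54.7, 24.5, 59.3)
[(array([589.,  98.]), array([ 552., -329.,    5.])), (array([565., 100.]), array([ 554., -299.,    9.])), (array([577.,  99.]), array([ 553., -315.,    5.])), (array([ 46., 171.]), array([559., 318.,   5.]))]
pos [ 0.4793 -0.0065  0.2795] [ 1.7993e+02  6.0000e-02 -8.0800e+00] turn [0.0012 0.0009 0.0404] shift [-0.0007 -0.0022  0.1515] t 2.4
```

Emit:
jog_arm --increments '[0, 0, 0, 0, 0, 0.04, 0, -0.002, 0.03, 0, 0, 0, 0, 0, 0.04, 0, 0, 0, 0, 0, 0.035, 0, 0, 0, 0, 0, 0.025, 0, 0, 0, 0, 0, 0, 0, 0, 0, 0, 0, 0, 0, 0, 0]' --hand 0.6

```text
clock: 3.28
ee_pos: [0.4808, -0.0039, 0.1505]
eef_rot: [180.0, -0.1, -10.4]
wrist_force: [-0.1, 0.1, 0.7]
grip_width: 0.603
finger_force: 0.0
```

```bash
python3 - <<'E'
from h import *
go(.479,-.0042,.130,-10.4)
E
```

```text
pos [ 0.4808 -0.0039  0.1505] [ 1.800e+02 -7.000e-02 -1.038e+01] turn [ 0.0001 -0.0012  0.0004] shift [-0.0017  0.0007  0.0205] t 3.27
```

Emit:
jog_arm --increments '[-0.0015, 0.0005, 0.01, 0, 0, 0, 0, 0, 0.01, 0, 0, 0, 0, 0, 0, 0, 0, 0]'

```text
clock: 3.65
ee_pos: [0.4783, -0.0035, 0.1291]
eef_rot: [180.0, 0.1, -10.3]
wrist_force: [0.2, 0.2, -0.5]
grip_width: 0.599
finger_force: 0.0
```

Emit:
jog_arm --increments '[0, 0, 0, 0, 0, 0, 0, 0, 0, 0, 0, 0, 0, 0, 0, 0, 0, 0, 0, 0, 0, 0, 0, 0, 0, 0, 0, 0, 0, 0, 0, 0, 0, 0, 0, 0]' --hand 0 --newtons 15

```text
clock: 4.4
ee_pos: [0.4789, -0.0035, 0.1299]
eef_rot: [180.0, -0.0, -10.3]
wrist_force: [-0.4, -0.6, 2.6]
grip_width: 0.286
finger_force: 15.0
```

Emit:
jog_arm --increments '[0, 0, -0.005, 0, 0, 0, 0, 0, -0.02, 0, 0, 0, 0, 0, -0.035, 0, 0, 0, 0, 0, -0.04, 0, 0, 0, 0, 0, -0.03, 0, 0, 0, 0, 0, 0, 0, 0, -0.066, 0, 0, 0, 0, 0, 0]'

```text
clock: 5.28
ee_pos: [0.4785, -0.0034, 0.26]
eef_rot: [-180.0, -0.0, -6.5]
wrist_force: [-0.3, 0.5, -0.8]
grip_width: 0.283
finger_force: 15.0
```

```bash
python3 - <<'E'
from h import *
go(.512,.324,.2,-6.5)
E
```

```text
pos [ 0.4785 -0.0034  0.26  ] [-1.7999e+02 -1.0000e-02 -6.5200e+00] turn [-0.0002 -0.0001 -0.0004] shift [-0.0038 -0.3291  0.06  ] t 5.28
```

Emit:
jog_arm --increments '[0, -0.02, 0, 0, 0, 0, 0, -0.04, 0, 0, 0, 0, 0, -0.045, 0, 0, 0, 0, -0.002, -0.045, 0.01, 0, 0, 0, -0.002, -0.045, 0.02, 0, 0, 0, 0, -0.045, 0.02, 0, 0, 0, 0, -0.04, 0.02, 0, 0, 0, 0, -0.03, 0.01, 0, 0, 0, 0, -0.019, 0, 0, 0, 0, 0, 0, 0, 0, 0, 0, 0, 0, 0, 0, 0, 0]'

```text
clock: 6.65
ee_pos: [0.5125, 0.322, 0.1801]
eef_rot: [179.9, -0.0, -6.6]
wrist_force: [-1.1, -1.1, -1.0]
grip_width: 0.286
finger_force: 15.0
```

```bash
python3 - <<'E'
from h import *
c=snap('wrist','w1.png'); plates(c); go(.512,.324,.05,-6.5)
E
```

```text
plate [164. 154.] [  0   0 380 360] ([536.7, 448.0], 353.7, 340.9, 83.4)
plate [425.  15.] [402   0  37  45] ([666.6, 220.7], 34.2, 28.5, -0.1)
plate [544.  82.] [439   0 201 263] ([589.0, 90.3], 289.2, 146.2, 43.8)
plate [290. 151.] [280 135  20  33] ([578.6, 340.1], 28.2, 16.6, -5.8)
plate [406. 203.] [350 186 117  51] ([515.4, 231.3], 118.2, 37.8, 71.3)
plate [492. 290.] [458 233  83 127] ([399.2, 141.1], 179.8, 25.0, 31.9)
plate [624. 293.] [601 267  39  50] ([400.1, 13.2], 77.5, 29.7, 24.3)
plate [ 42. 294.] [ 26 274  29  51] ([461.3, 618.7], 59.6, 26.3, -15.7)
plate [318. 415.] [258 396 120  38] ([272.9, 350.2], 145.2, 56.4, 83.2)
pos [0.5125 0.3218 0.1802] [ 1.7993e+02 -3.0000e-02 -6.6400e+00] turn [ 0.0013 -0.0006 -0.0024] shift [-0.0008 -0.0021  0.1302] t 6.7
```

View pics/w1.png

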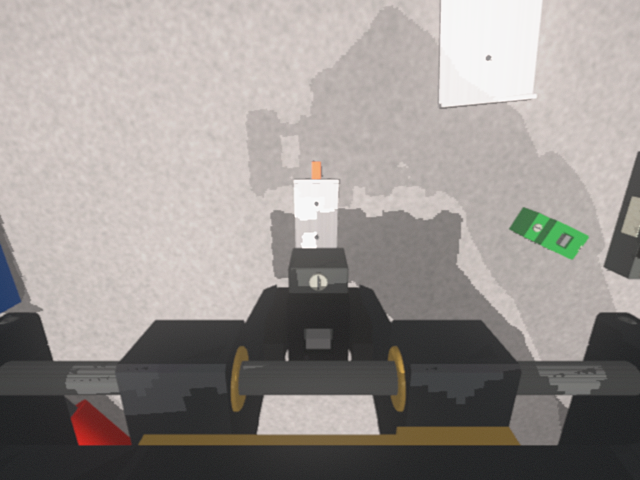

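Held breaker at (318,300). Ahead of it are plate one's lip at row 180 (columns 295-339) and its tab at (317,170).

```bash
cat >> h.py <<'E'
def near(c,x,y,yaw,L,W,th=170):
    "visible part of a plate near the guess, in plate-aligned mm: lip/side extents -> correction"
    P=cloud(c); a=np.radians(yaw); ex=np.array([np.cos(a),np.sin(a)]); ey=np.array([-ex[1],ex[0]])
    d=(P[...,:2]-[x,y])*1000; X=d@ex; Y=d@ey; hsv=cv2.cvtColor(c['image'],cv2.COLOR_RGB2HSV)
    m=(abs(X)<L/2+14)&(abs(Y)<W/2+14)&(P[...,2]>-.01)&(P[...,2]<.013)&(hsv[...,2]>60)
    pl=m&(hsv[...,1]<22)&(hsv[...,2]>th); o=m&False
    og=(hsv[...,0]<14)&(hsv[...,1]>110)&(P[...,2]<.02)&(P[...,2]>-.01)&(abs(Y)<W/2+10)&(X>L/2-10)&(X<L/2+35)
    t='' if not og.any() else ('tabs',X[og].min().round(1),X[og].max().round(1),'mid',X[og].mean().round(1),'y',Y[og].mean().round(1))
    lip=(P[...,2]>.007)&(abs(abs(X)-L/2)<14)&(abs(Y)<W/2+10)&(P[...,2]<.013)
    z=(P[...,2]>.0022)&(P[...,2]<.0065)&(abs(X)<L/2-6)&(abs(Y)<W/2+14)
    print(t); 
    for s in (1,-1):
        g=lip&(X*s>0)
        if g.sum()>8:
            k=np.polyfit(Y[g],X[g],1); print('lip',s,g.sum(),'X',np.percentile(X[g],[3,50,97]).round(1),'Y',np.percentile(Y[g],[2,98]).round(1),'dyaw',-np.degrees(k[0]).round(2))
    if z.sum()>20:
        print('plate z',z.sum(),'Y',np.percentile(Y[z],[1,99]).round(1),'X',np.percentile(X[z],[1,99]).round(1))
E
python3 - <<'E'
from h import *
c=dict(np.load('pics/w1.npz')); near(c,.512,.324,-6.5,74,41); level(c,.190,.002,.512,.322,.05);level(c,.200,.002,.512,.322,.05)
E
```

```text
('tabs', np.float64(40.1), np.float64(54.9), 'mid', np.float64(47.4), 'y', np.float64(-0.3))
lip 1 141 X [37.1 38.2 39.6] Y [-19.4  19.4] dyaw -0.12
plate z 2525 Y [-19.6  20.7] X [-28.2  30.7]
lvl 0.19 1962 ([524.0, 322.7], 41.8, 39.3, -55.7) z 0.1901
lvl 0.2 3711 ([516.5, 322.4], 57.0, 27.8, 83.3) z 0.2
```

Emit:
jog_arm --increments '[-0.0005, -0.002, 0.02, 0, 0, 0, 0, 0, 0.04, 0, 0, 0, 0, 0, 0.04, 0, 0, 0, 0, 0, 0.03, 0, 0, 0, 0, 0, 0.01, 0, 0, 0, 0, 0, 0, 0, 0, 0, 0, 0, 0, 0, 0, 0]'

```text
clock: 7.58
ee_pos: [0.5128, 0.3261, 0.0411]
eef_rot: [-179.9, -0.1, -6.5]
wrist_force: [-0.0, 0.6, -0.9]
grip_width: 0.284
finger_force: 15.0
```

```bash
python3 - <<'E'
from h import *
go(.5117,.324,.02,-6.6)
E
```

```text
pos [0.5128 0.3261 0.0411] [-1.7992e+02 -1.1000e-01 -6.5300e+00] turn [-0.0014 -0.002   0.0013] shift [-0.0009  0.0022  0.0211] t 7.58
```

Emit:
jog_arm --increments '[-0.0005, 0.001, 0.01, 0, 0, 0, 0, 0, 0.006, 0, 0, 0, 0, 0, 0, 0, 0, 0, 0, 0, 0, 0, 0, 0]'

```text
clock: 8.07
ee_pos: [0.5112, 0.325, 0.0237]
eef_rot: [180.0, -0.0, -6.5]
wrist_force: [0.2, 0.1, -0.4]
grip_width: 0.279
finger_force: 15.0
```

```bash
python3 - <<'E'
from h import *
go(.5117,.324,.02,-6.6)
E
```

```text
pos [0.5112 0.325  0.0237] [180.    -0.    -6.49] turn [ 0.0001 -0.0001  0.0019] shift [0.0006 0.001  0.0037] t 8.07
```

Lower in 1 mm rows, watching force.

Emit:
jog_arm --increments '[0, 0.001, 0.0015, 0, 0, 0, 0, 0, 0.001, 0, 0, 0, 0, 0, 0.001, 0, 0, 0, 0, 0, 0, 0, 0, 0]'

```text
clock: 8.57
ee_pos: [0.511, 0.324, 0.0201]
eef_rot: [180.0, 0.0, -6.5]
wrist_force: [-0.1, -0.5, -2.1]
grip_width: 0.286
finger_force: 15.0
```

Emit:
jog_arm --increments '[0, 0, 0.0005, 0, 0, 0, 0, 0, 0, 0, 0, 0]'

```text
clock: 8.82
ee_pos: [0.5111, 0.324, 0.0199]
eef_rot: [-180.0, -0.0, -6.5]
wrist_force: [-0.5, 0.7, 1.3]
grip_width: 0.28
finger_force: 15.0
```

```bash
python3 - <<'E'
from h import *
c=camera('side'); 
for _ in range(5): o=observe(); print(o['wrist_force'].round(1),o['ee_pos'].round(4))
P=cloud(c); 
for h in (.03,.04): level(c,h,.003,.512,.324,.035)
m=(np.hypot(P[...,0]-.512,P[...,1]-.324)<.05)&(P[...,2]>.02)&(P[...,2]<.05); 
cv2.imwrite('pics/s1.png',cv2.resize(c['image'][380:470,320:440,::-1],(800,600),interpolation=2))
E
```

```text
[-0.4  0.3  1.6] [0.5111 0.324  0.0199]
[-0.4  0.3  1.6] [0.5111 0.324  0.0199]
[-0.4  0.3  1.6] [0.5111 0.324  0.0199]
[-0.4  0.3  1.6] [0.5111 0.324  0.0199]
[-0.4  0.3  1.6] [0.5111 0.324  0.0199]
```

View pics/s1.png

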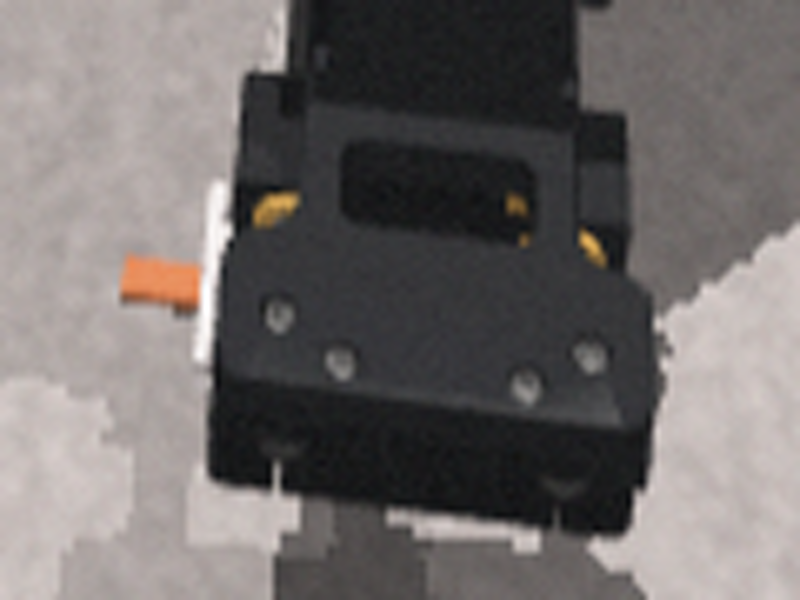

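The gripper body at (430,300) hides the breaker, while the plate lip and tab at (160,285) are clear. I press slightly further to be sure of contact.

Emit:
jog_arm --increments '[0, 0, 0.0007, 0, 0, 0, 0, 0, 0, 0, 0, 0]'

```text
clock: 9.12
ee_pos: [0.5111, 0.324, 0.0199]
eef_rot: [-180.0, -0.0, -6.5]
wrist_force: [-3.1, -1.3, 8.0]
grip_width: 0.279
finger_force: 15.0
```

Emit:
jog_arm --increments '[0, 0, -0.0005, 0, 0, 0, 0, 0, 0, 0, 0, 0, 0, 0, 0, 0, 0, 0, 0, 0, 0, 0, 0, 0]' --hand 0.55

```text
clock: 9.62
ee_pos: [0.511, 0.324, 0.0193]
eef_rot: [180.0, 0.0, -6.5]
wrist_force: [0.2, -0.3, -0.1]
grip_width: 0.551
finger_force: 0.0
```

Emit:
jog_arm --increments '[0, 0, -0.01, 0, 0, 0, 0, 0, -0.04, 0, 0, 0, 0, 0, -0.05, 0, 0, 0, 0, 0, -0.05, 0, 0, 0, 0, 0.02, -0.05, 0, 0, 0, -0.01, 0.04, -0.02, 0, 0, 0, -0.01, 0.05, 0, 0, 0, 0, 0, 0.03, 0, 0, 0, 0, 0, 0, 0, 0, 0, 0]'

```text
clock: 10.75
ee_pos: [0.4752, 0.1843, 0.2404]
eef_rot: [179.9, -0.0, -6.8]
wrist_force: [0.1, 0.2, -0.3]
grip_width: 0.549
finger_force: 0.0
```

```bash
python3 - <<'E'
from h import *
c=snap('wrist','w2.png'); near(c,.5117,.324,-6.6,74,41)
for h in (.03,.04): level(c,h,.002,.512,.324,.04)
for h in (.114,.104,.068,.030): level(c,h,.003,.48,0,.075)
go(.4809,-.0026,.15,-7.1)
E
```

```text
('tabs', np.float64(40.5), np.float64(54.9), 'mid', np.float64(47.4), 'y', np.float64(-3.6))
lip 1 147 X [25.5 38.6 39.8] Y [-19.9  19.8] dyaw -3.13
lip -1 132 X [-40.4 -38.6 -26.9] Y [-19.5  20.2] dyaw 2.72
plate z 588 Y [-20.2  19.7] X [-30.8  31. ]
lvl 0.03 538 ([511.2, 324.2], 55.5, 25.5, -6.2) z 0.03
lvl 0.04 739 ([511.5, 324.9], 33.2, 26.4, -7.0) z 0.0397
lvl 0.114 2568 ([480.6, -2.7], 45.6, 39.9, -6.9) z 0.114
lvl 0.104 1973 ([480.5, -2.2], 76.7, 39.6, -7.5) z 0.1042
lvl 0.068 1400 ([481.0, -0.3], 96.3, 52.2, -5.6) z 0.0682
lvl 0.03 1218 ([480.8, -0.7], 115.5, 64.5, -7.3) z 0.0302
pos [0.4756 0.1867 0.2402] [-1.7997e+02 -5.0000e-02 -6.6000e+00] turn [-0.0006 -0.0009  0.0087] shift [0.0287 0.1872 0.0902] t 10.8
```

Breaker one is flat and centred to within 0.5 mm. Next is breaker two.

Emit:
jog_arm --increments '[0.003, 0.03, 0, 0, 0, 0.009, 0.01, 0.05, 0, 0, 0, 0, 0.01, 0.05, 0, 0, 0, 0, 0.006, 0.04, 0.02, 0, 0, 0, 0, 0.017, 0.04, 0, 0, 0, 0, 0, 0.04, 0, 0, 0, 0, 0, 0.02, 0, 0, 0, 0, 0, 0, 0, 0, 0, 0, 0, 0, 0, 0, 0]' --hand 0.7

```text
clock: 11.92
ee_pos: [0.4826, -0.001, 0.1201]
eef_rot: [-180.0, -0.1, -6.9]
wrist_force: [-0.1, -0.3, 0.2]
grip_width: 0.704
finger_force: 0.0
```

```bash
python3 - <<'E'
from h import *
go(.4807,-.0025,.094,-7.2)
E
```

```text
pos [ 0.4826 -0.001   0.1201] [-1.7996e+02 -9.0000e-02 -6.9400e+00] turn [-0.0007 -0.0016  0.0046] shift [-0.0017  0.0017  0.0261] t 11.93
```

Emit:
jog_arm --increments '[-0.0015, 0.0015, 0.01, 0, 0, 0.004, 0, 0, 0.01, 0, 0, 0, 0, 0, 0.006, 0, 0, 0, 0, 0, 0, 0, 0, 0]'

```text
clock: 12.42
ee_pos: [0.4796, -0.0033, 0.093]
eef_rot: [180.0, 0.1, -7.2]
wrist_force: [0.5, 0.9, 1.1]
grip_width: 0.699
finger_force: 0.0
```

Emit:
jog_arm --increments '[0, 0, 0, 0, 0, 0, 0, 0, 0, 0, 0, 0, 0, 0, 0, 0, 0, 0, 0, 0, 0, 0, 0, 0, 0, 0, 0, 0, 0, 0, 0, 0, 0, 0, 0, 0]' --hand 0 --newtons 20

```text
clock: 13.18
ee_pos: [0.4801, -0.0033, 0.0937]
eef_rot: [180.0, -0.0, -7.2]
wrist_force: [-1.3, 0.1, 3.8]
grip_width: 0.429
finger_force: 20.0
```

Emit:
jog_arm --increments '[0, 0, -0.005, 0, 0, 0, 0, 0, -0.02, 0, 0, 0, 0, 0, -0.035, 0, 0, 0, 0, 0, -0.03, 0, 0, 0, 0, 0, -0.01, 0, 0, 0, 0, 0, 0, 0, 0, 0, 0, 0, 0, 0, 0, 0]'

```text
clock: 14.05
ee_pos: [0.4791, -0.0033, 0.1924]
eef_rot: [180.0, 0.1, -7.2]
wrist_force: [-0.0, 1.2, -1.9]
grip_width: 0.431
finger_force: 20.0
```

```bash
python3 - <<'E'
from h import *
go(.657,-.1615,.19,-7.5)
E
```

```text
pos [ 0.4791 -0.0033  0.1924] [ 1.7997e+02  1.3000e-01 -7.2300e+00] turn [0.0005 0.0022 0.0046] shift [0.197  0.1336 0.0024] t 14.05
```

Emit:
jog_arm --increments '[0.015, 0.01, 0, 0, 0, 0.004, 0.03, 0.02, 0, 0, 0, 0, 0.038, 0.026, 0, 0, 0, 0, 0.038, 0.026, 0, 0, 0, 0, 0.038, 0.026, 0, 0, 0, 0, 0.026, 0.018, 0, 0, 0, 0, 0.012, 0.008, 0, 0, 0, 0, 0, 0, 0, 0, 0, 0, 0, 0, 0, 0, 0, 0, 0, 0, 0, 0, 0, 0]'

```text
clock: 15.3
ee_pos: [0.6572, -0.1607, 0.1932]
eef_rot: [-180.0, 0.1, -7.4]
wrist_force: [-0.3, -0.2, -2.0]
grip_width: 0.429
finger_force: 20.0
```

```bash
python3 - <<'E'
from h import *
c=snap('wrist','w3.png'); near(c,.657,-.1615,-7.5,94,54); go(.657,-.1615,.0197,-7.5)
P=cloud(c);h=cv2.cvtColor(c['image'],cv2.COLOR_RGB2HSV)
m=(P[...,2]>.036)&(P[...,2]<.043)&(np.hypot(P[...,0]-.68,P[...,1]+.01)<.09); print('carton',rect(P[m][:,:2]) if m.sum()>9 else '')
c=camera('scene'); near(c,.657,-.1615,-7.5,94,54)
P=cloud(c); m=(P[...,2]>.036)&(P[...,2]<.043)&(np.hypot(P[...,0]-.69,P[...,1]+.01)<.1);print('carton',rect(P[m][:,:2]) if m.sum()>9 else '')
E
```

```text
('tabs', np.float64(49.7), np.float64(64.7), 'mid', np.float64(57.3), 'y', np.float64(-3.7))
lip 1 203 X [45.7 47.6 49.4] Y [-25.9  26. ] dyaw -1.53
plate z 2784 Y [-25.7  27. ] X [-11.1  40.2]
pos [ 0.6574 -0.1608  0.1934] [-1.7998e+02  4.0000e-02 -7.4100e+00] turn [-0.0003  0.0007  0.0016] shift [-0.0003  0.0007  0.1737] t 15.35
carton ([710.7, -1.6], 60.8, 36.8, -17.4)
('tabs', np.float64(51.8), np.float64(65.2), 'mid', np.float64(58.6), 'y', np.float64(0.4))
lip 1 41 X [38.5 48.3 57. ] Y [-26.2  26.7] dyaw -2.33
lip -1 45 X [-51.1 -48.  -36.2] Y [-23.9  28.6] dyaw -1.48
plate z 572 Y [-36.7  37.1] X [-40.   40.3]
carton ([711.0, -0.9], 60.1, 37.5, -17.8)
```

View pics/w3.png

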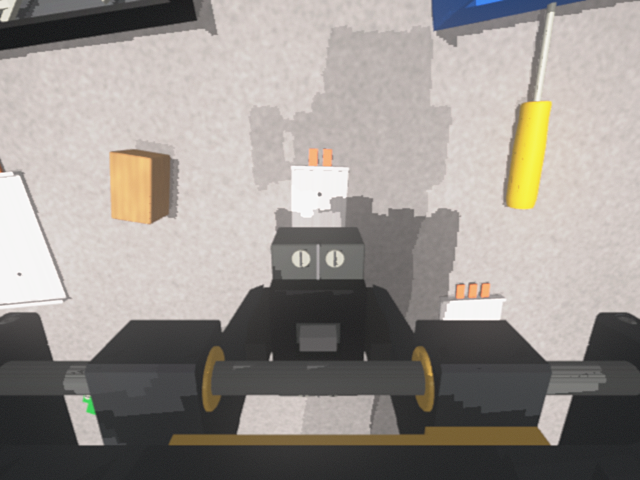

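The view shows the held two-pole at (318,260) above plate two (lip row 167, columns 292-349). The carton at (140,185) and the screwdriver at (530,155) are clear of the descent.

Emit:
jog_arm --increments '[-0.0015, -0.0005, 0.02, 0, 0, 0.024, 0, 0, 0.04, 0, 0, 0, 0, 0, 0.045, 0, 0, 0, 0, 0, 0.035, 0, 0, 0, 0, 0, 0.015, 0, 0, 0, 0, 0, 0, 0, 0, 0, 0, 0, 0, 0, 0, 0, 0, 0, 0, 0, 0, 0]'

```text
clock: 16.4
ee_pos: [0.6576, -0.1613, 0.0402]
eef_rot: [180.0, -0.2, -8.8]
wrist_force: [0.1, -0.2, -1.5]
grip_width: 0.426
finger_force: 20.0
```

```bash
python3 - <<'E'
from h import *
go(.6557,-.1602,.0197,-8.8)
E
```

```text
pos [ 0.6576 -0.1613  0.0402] [ 1.7999e+02 -1.7000e-01 -8.8500e+00] turn [ 0.0002 -0.0029 -0.0008] shift [-0.002  -0.0008  0.0205] t 16.4
```

Emit:
jog_arm --increments '[-0.001, -0.0005, 0.01, 0, 0, 0, 0, 0, 0.007, 0, 0, 0, 0, 0, 0, 0, 0, 0, 0, 0, 0, 0, 0, 0]'

```text
clock: 16.9
ee_pos: [0.6555, -0.1604, 0.0214]
eef_rot: [180.0, 0.0, -8.8]
wrist_force: [0.3, 0.4, -1.3]
grip_width: 0.431
finger_force: 20.0
```

```bash
python3 - <<'E'
from h import *
go(.6557,-.1602,.0197,-8.8)
E
```

```text
pos [ 0.6555 -0.1604  0.0214] [ 1.80e+02  1.00e-02 -8.85e+00] turn [ 0.0001  0.0001 -0.0008] shift [ 0.0002 -0.0002  0.0017] t 16.9
```

Emit:
jog_arm --increments '[0, 0, 0.001, 0, 0, 0, 0, 0, 0.0005, 0, 0, 0, 0, 0, 0.0005, 0, 0, 0, 0, 0, 0, 0, 0, 0]'

```text
clock: 17.4
ee_pos: [0.6556, -0.1604, 0.0198]
eef_rot: [180.0, -0.0, -8.8]
wrist_force: [-1.1, 0.0, 1.1]
grip_width: 0.429
finger_force: 20.0
```

Emit:
jog_arm --increments '[0, 0, 0.0006, 0, 0, 0, 0, 0, 0, 0, 0, 0]'

```text
clock: 17.65
ee_pos: [0.6556, -0.1604, 0.0198]
eef_rot: [180.0, -0.0, -8.8]
wrist_force: [-2.2, 1.2, 5.2]
grip_width: 0.429
finger_force: 20.0
```

Emit:
jog_arm --increments '[0, 0, -0.0005, 0, 0, 0, 0, 0, 0, 0, 0, 0, 0, 0, 0, 0, 0, 0, 0, 0, 0, 0, 0, 0]' --hand 0.65

```text
clock: 18.15
ee_pos: [0.6555, -0.1604, 0.0193]
eef_rot: [180.0, 0.0, -8.8]
wrist_force: [-0.3, 0.1, 0.5]
grip_width: 0.652
finger_force: 0.0
```

Emit:
jog_arm --increments '[0, 0, -0.01, 0, 0, 0, 0, 0, -0.04, 0, 0, 0, 0, 0, -0.05, 0, 0, 0, 0, 0, -0.05, 0, 0, 0, -0.02, -0.015, -0.05, 0, 0, -0.03, -0.04, -0.03, -0.02, 0, 0, -0.03, -0.04, -0.03, 0, 0, 0, 0, -0.02, -0.015, 0, 0, 0, 0, 0, 0, 0, 0, 0, 0]' --hand 0.8

```text
clock: 19.27
ee_pos: [0.5457, -0.0558, 0.2404]
eef_rot: [-180.0, -0.0, -5.2]
wrist_force: [1.2, -0.4, -0.1]
grip_width: 0.799
finger_force: 0.0
```

```bash
python3 - <<'E'
from h import *
c=snap('wrist','w4.png'); near(c,.6563,-.1603,-8.8,94,54)
for h in (.03,.04): level(c,h,.002,.656,-.16,.05)
for h in (.078,.068,.030): level(c,h,.003,.48,0,.075)
c=camera('scene')
for h in (.03,.04): level(c,h,.002,.656,-.16,.05)
for h in (.078,.068,.030): level(c,h,.003,.48,0,.075)
go(.481,-.0007,.0575,-5.5)
E
```

```text
('tabs', np.float64(51.5), np.float64(66.3), 'mid', np.float64(58.7), 'y', np.float64(0.0))
lip 1 250 X [46.5 48.  50. ] Y [-25.7  26.1] dyaw 1.22
lip -1 164 X [-49.9 -48.4 -37. ] Y [-25.3  26.1] dyaw -2.49
plate z 837 Y [-26.7  27.4] X [-40.8  40.4]
lvl 0.03 1393 ([656.1, -159.5], 76.1, 38.6, -8.6) z 0.0301
lvl 0.04 1947 ([656.2, -159.6], 45.8, 38.8, -9.0) z 0.0399
lvl 0.078 2431 ([481.2, -1.1], 58.3, 51.0, -4.8) z 0.0779
lvl 0.068 1684 ([481.5, -1.1], 96.0, 51.1, -5.1) z 0.0682
lvl 0.03 887 ([480.4, -1.5], 117.2, 63.9, -7.1) z 0.0301
lvl 0.03 153 ([656.8, -158.1], 76.8, 39.1, -7.8) z 0.0301
lvl 0.04 203 ([656.7, -158.6], 45.7, 40.2, -11.0) z 0.04
lvl 0.078 443 ([480.8, -1.1], 60.3, 53.5, -5.1) z 0.0781
lvl 0.068 313 ([481.1, -0.4], 98.0, 52.3, -5.3) z 0.0683
lvl 0.03 238 ([482.0, -1.0], 117.3, 65.8, -7.8) z 0.0304
pos [ 0.5476 -0.0581  0.2401] [ 1.7996e+02 -1.2000e-01 -5.4400e+00] turn [ 0.0006 -0.0021  0.001 ] shift [-0.0718 -0.0508  0.1826] t 19.38
```

Breaker two sits well centred. Next is breaker three.

Emit:
jog_arm --increments '[-0.0165, -0.0105, 0, 0, 0, -0.005, -0.03, -0.02, 0.0, 0, 0, 0, -0.02, -0.015, 0.02, 0, 0, 0, -0.005, -0.005, 0.04, 0, 0, 0, 0, 0, 0.04, 0, 0, 0, 0, 0, 0.04, 0, 0, 0, 0, 0, 0.02, 0, 0, 0, 0, 0, 0, 0, 0, 0, 0, 0, 0, 0, 0, 0]'

```text
clock: 20.5
ee_pos: [0.4811, -0.0012, 0.0799]
eef_rot: [180.0, -0.1, -5.2]
wrist_force: [-0.9, 1.1, 0.0]
grip_width: 0.801
finger_force: 0.0
```

```bash
python3 - <<'E'
from h import *
go(.4812,-.001,.056,-5.1)
E
```

```text
pos [ 0.4811 -0.0012  0.0799] [ 1.7999e+02 -1.0000e-01 -5.1800e+00] turn [ 0.0002 -0.0017 -0.0014] shift [ 0.0001 -0.0002  0.0239] t 20.5
```

Emit:
jog_arm --increments '[0.0005, 0, 0.01, 0, 0, 0, 0, 0, 0.008, 0, 0, 0, 0, 0, 0.006, 0, 0, 0, 0, 0, 0, 0, 0, 0]'

```text
clock: 21.0
ee_pos: [0.4801, -0.0005, 0.0549]
eef_rot: [180.0, 0.1, -5.1]
wrist_force: [0.2, 0.2, 0.2]
grip_width: 0.8
finger_force: 0.0
```

Emit:
jog_arm --increments '[0, 0, 0, 0, 0, 0, 0, 0, 0, 0, 0, 0, 0, 0, 0, 0, 0, 0, 0, 0, 0, 0, 0, 0, 0, 0, 0, 0, 0, 0, 0, 0, 0, 0, 0, 0]' --hand 0 --newtons 25

```text
clock: 21.75
ee_pos: [0.4805, -0.0008, 0.0556]
eef_rot: [180.0, -0.0, -5.1]
wrist_force: [-0.5, -1.1, 3.4]
grip_width: 0.575
finger_force: 25.0
```

Emit:
jog_arm --increments '[0, 0, -0.005, 0, 0, 0, 0, 0, -0.02, 0, 0, 0, 0, 0, -0.035, 0, 0, 0, 0, 0, -0.04, 0, 0, 0, 0, 0.02, -0.025, 0, 0, -0.01, 0.001, 0.04, -0.01, 0, 0, 0, 0, 0.045, 0, 0, 0, 0, 0, 0.05, 0, 0, 0, 0, 0, 0.05, 0, 0, 0, 0, 0, 0.05, 0, 0, 0, 0, 0, 0.035, 0, 0, 0, 0, 0.019, 0, 0, 0, 0]'

```text
invalid input at $.increments: expected a multiple of 6 numbers
```

Emit:
jog_arm --increments '[0, 0, 0, 0, 0, 0, 0, 0, 0, 0, 0, 0, 0, 0, 0, 0, 0, 0]'

```text
clock: 22.12
ee_pos: [0.4805, -0.0008, 0.0556]
eef_rot: [180.0, -0.0, -5.1]
wrist_force: [0.5, -2.1, 5.1]
grip_width: 0.582
finger_force: 25.0
```

```bash
python3 - <<'E'
from h import *
c=snap('wrist','w5.png'); near(c,.4855,-.311,-4.5,114,67); go(.4848,-.311,.0196,-4.5)
c=camera('scene'); near(c,.4855,-.311,-4.5,114,67)
E
```

```text
pos [ 0.4805 -0.0008  0.0556] [ 1.7998e+02 -2.0000e-02 -5.1300e+00] turn [ 0.0003 -0.0003 -0.011 ] shift [0.0286 0.3089 0.036 ] t 22.18
('tabs', np.float64(62.9), np.float64(74.7), 'mid', np.float64(68.3), 'y', np.float64(0.9))
lip 1 40 X [55.  58.5 66.5] Y [-31.3  33. ] dyaw 0.72
lip -1 38 X [-60.9 -57.8 -47.3] Y [-24.7  34.7] dyaw 1.33
plate z 622 Y [-44.   44.9] X [-49.9  50.1]
```

View pics/w5.png

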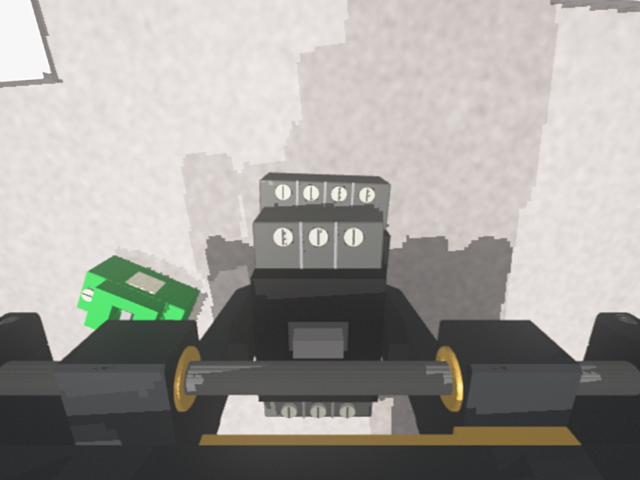

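My list was one number short, so the move was refused. The picture shows the arm still at the stack, with the three-pole gripped at (318,240). I resend it.

Emit:
jog_arm --increments '[0, 0, -0.005, 0, 0, 0, 0, 0, -0.02, 0, 0, 0, 0, 0, -0.035, 0, 0, 0, 0, 0, -0.04, 0, 0, 0, 0.002, 0.02, -0.025, 0, 0, -0.01, 0.005, 0.04, -0.01, 0, 0, 0, 0.005, 0.045, 0, 0, 0, 0, 0.005, 0.05, 0, 0, 0, 0, 0.005, 0.05, 0, 0, 0, 0, 0.004, 0.05, 0, 0, 0, 0, 0.003, 0.035, 0, 0, 0, 0, 0, 0.019, 0, 0, 0, 0]'

```text
clock: 23.72
ee_pos: [0.4836, -0.3125, 0.1897]
eef_rot: [-180.0, 0.1, -4.7]
wrist_force: [0.5, 0.3, -4.5]
grip_width: 0.58
finger_force: 25.0
```

Emit:
jog_arm --increments '[0, 0, 0, 0, 0, 0, 0, 0, 0, 0, 0, 0, 0, 0, 0, 0, 0, 0]'

```text
clock: 24.1
ee_pos: [0.4852, -0.3087, 0.1904]
eef_rot: [-179.9, 0.0, -4.4]
wrist_force: [0.1, -0.9, -3.2]
grip_width: 0.577
finger_force: 25.0
```

```bash
python3 - <<'E'
from h import *
c=snap('wrist','w6.png'); near(c,.4855,-.311,-4.5,114,67); go(.4848,-.311,.0196,-4.5)
c=camera('scene'); level(c,.03,.002,.481,0,.075)
E
```

```text
('tabs', np.float64(59.8), np.float64(74.3), 'mid', np.float64(67.6), 'y', np.float64(-3.5))
lip 1 286 X [56.5 57.7 59.3] Y [-31.3  32.7] dyaw 0.12
plate z 2944 Y [-32.2  33.6] X [ 9.9 50.6]
pos [ 0.4851 -0.3091  0.1905] [-1.7995e+02  1.0000e-02 -4.4000e+00] turn [-0.0009  0.0001  0.0018] shift [-0.0002  0.0019  0.1709] t 24.15
lvl 0.03 361 ([481.4, -1.0], 116.8, 65.3, -6.2) z 0.03
```

View pics/w6.png

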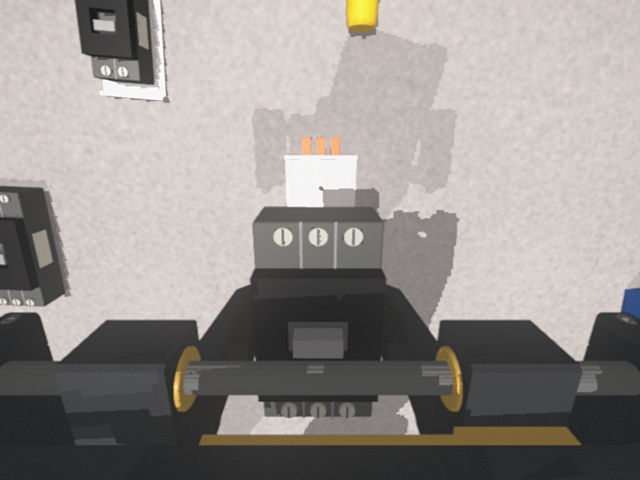

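The held three-pole at (318,240) is above plate three (lip row 156, columns 286-357, tabs at 307/321/335). The placed two-pole and the screwdriver are clear.

Emit:
jog_arm --increments '[-0.001, 0.001, 0.02, 0, 0, 0, 0, 0, 0.035, 0, 0, 0, 0, 0, 0.04, 0, 0, 0, 0, 0, 0.035, 0, 0, 0, 0, 0, 0.015, 0, 0, 0, 0, 0, 0.01, 0, 0, 0, 0, 0, 0.005, 0, 0, 0, 0, 0, 0, 0, 0, 0, 0, 0, 0, 0, 0, 0]'

```text
clock: 25.32
ee_pos: [0.4841, -0.3122, 0.0312]
eef_rot: [180.0, -0.1, -4.6]
wrist_force: [0.1, -0.5, -3.1]
grip_width: 0.575
finger_force: 25.0
```

```bash
python3 - <<'E'
from h import *
go(.4842,-.3102,.0196,-4.5)
E
```

```text
pos [ 0.4841 -0.3122  0.0312] [ 1.7996e+02 -8.0000e-02 -4.5500e+00] turn [ 0.0007 -0.0014 -0.0009] shift [-0.     -0.002   0.0116] t 25.32
```

Emit:
jog_arm --increments '[0, -0.001, 0.005, 0, 0, 0, 0, 0, 0.0045, 0, 0, 0, 0, 0, 0, 0, 0, 0, 0, 0, 0, 0, 0, 0, 0, 0, 0, 0, 0, 0]'

```text
clock: 25.95
ee_pos: [0.4837, -0.3109, 0.021]
eef_rot: [180.0, -0.0, -4.6]
wrist_force: [-0.1, 0.3, -3.6]
grip_width: 0.577
finger_force: 25.0
```

```bash
python3 - <<'E'
from h import *
go(.4842,-.3102,.0196,-4.5)
E
```

```text
pos [ 0.4837 -0.3109  0.021 ] [ 1.7999e+02 -1.0000e-02 -4.5500e+00] turn [ 0.0002 -0.0002 -0.0009] shift [ 0.0004 -0.0008  0.0014] t 25.95
```

Emit:
jog_arm --increments '[0.0005, -0.0007, 0.0008, 0, 0, 0, 0, 0, 0.0006, 0, 0, 0, 0, 0, 0.0005, 0, 0, 0, 0, 0, 0, 0, 0, 0]'

```text
clock: 26.45
ee_pos: [0.4844, -0.3101, 0.0196]
eef_rot: [180.0, -0.0, -4.5]
wrist_force: [-2.0, 1.8, 4.8]
grip_width: 0.575
finger_force: 25.0
```

Emit:
jog_arm --increments '[0, 0, -0.0005, 0, 0, 0, 0, 0, 0, 0, 0, 0, 0, 0, 0, 0, 0, 0, 0, 0, 0, 0, 0, 0]' --hand 0.85

```text
clock: 26.95
ee_pos: [0.4842, -0.3102, 0.0194]
eef_rot: [180.0, -0.0, -4.6]
wrist_force: [0.3, -0.2, -0.6]
grip_width: 0.852
finger_force: 0.0
```

Emit:
jog_arm --increments '[0, 0, -0.01, 0, 0, 0, 0, 0, -0.04, 0, 0, 0, 0, 0, -0.05, 0, 0, 0, 0, 0, -0.05, 0, 0, 0, -0.002, -0.02, -0.05, 0, 0, 0.01, -0.004, -0.04, -0.02, 0, 0, 0.02, -0.005, -0.05, 0, 0, 0, 0, -0.005, -0.04, 0, 0, 0, 0, -0.002, -0.02, 0, 0, 0, 0, 0, 0, 0, 0, 0, 0, 0, 0, 0, 0, 0, 0]' --hand 0.95

```text
clock: 28.32
ee_pos: [0.4834, -0.1406, 0.2398]
eef_rot: [179.9, -0.0, -6.4]
wrist_force: [-0.2, 0.0, -0.5]
grip_width: 0.95
finger_force: 0.0
```

```bash
python3 - <<'E'
from h import *
c=snap('wrist','w7.png'); near(c,.4849,-.3103,-4.5,114,67)
for h in (.032,.042): level(c,h,.002,.4849,-.3103,.06)
for h in (.04,.030): level(c,h,.003,.481,0,.068)
P=cloud(c); m=(P[...,2]>.02)&(P[...,2]<.04)&(np.hypot(P[...,0]-.476,P[...,1]-.105)<.05)&(P[...,1]>.06); print('green',rect(P[m][:,:2]) if m.sum()>9 else '')
c=camera('scene')
for h in (.04,.030): level(c,h,.003,.481,0,.068)
go(.481,-.001,.016,-6.9)
E
```

```text
('tabs', np.float64(60.6), np.float64(75.7), 'mid', np.float64(68.1), 'y', np.float64(0.5))
lip 1 223 X [46.  58.3 59.9] Y [-31.6  33.3] dyaw 2.84
lip -1 205 X [-60.1 -58.  -46.6] Y [-31.7  32.2] dyaw -1.73
plate z 878 Y [-31.4  34. ] X [-50.1  50.9]
lvl 0.032 1817 ([484.9, -308.6], 96.3, 51.9, -5.0) z 0.0322
lvl 0.042 2573 ([484.8, -309.0], 57.8, 52.1, -4.6) z 0.0421
lvl 0.04 3511 ([480.9, -1.4], 69.7, 65.8, -6.8) z 0.0398
lvl 0.03 2699 ([480.7, -1.7], 116.2, 64.5, -7.0) z 0.03
green ([476.3, 106.1], 57.0, 26.8, 58.9)
lvl 0.04 619 ([481.1, -0.8], 72.5, 65.6, -7.0) z 0.0399
lvl 0.03 459 ([480.8, -1.0], 117.2, 65.9, -7.9) z 0.0304
pos [ 0.4833 -0.1409  0.2396] [ 1.7995e+02 -2.0000e-02 -6.4100e+00] turn [ 0.0009 -0.0003  0.0086] shift [-0.0191 -0.1386  0.2236] t 28.43
```

Breaker three sits well centred. Last is breaker four.

Emit:
jog_arm --increments '[-0.003, -0.025, 0, 0, 0, 0.009, -0.006, -0.04, 0, 0, 0, 0, -0.006, -0.04, 0.02, 0, 0, 0, -0.004, -0.025, 0.03, 0, 0, 0, 0, -0.008, 0.03, 0, 0, 0, 0, 0, 0.03, 0, 0, 0, 0, 0, 0.03, 0, 0, 0, 0, 0, 0.02, 0, 0, 0, 0, 0, 0.01, 0, 0, 0, 0, 0, 0, 0, 0, 0, 0, 0, 0, 0, 0, 0]'

```text
clock: 29.8
ee_pos: [0.4812, -0.0002, 0.0701]
eef_rot: [-180.0, -0.1, -6.8]
wrist_force: [0.6, 0.5, 0.1]
grip_width: 0.954
finger_force: 0.0
```

```bash
python3 - <<'E'
from h import *
go(.481,-.0012,.0175,-6.9)
E
```

```text
pos [ 4.812e-01 -2.000e-04  7.010e-02] [-1.7999e+02 -8.0000e-02 -6.8100e+00] turn [-0.0001 -0.0013  0.0016] shift [-0.0001  0.001   0.0526] t 29.8
```

Emit:
jog_arm --increments '[0, 0.0008, 0.01, 0, 0, 0, 0, 0, 0.015, 0, 0, 0, 0, 0, 0.012, 0, 0, 0, 0, 0, 0.01, 0, 0, 0, 0, 0, 0.005, 0, 0, 0, 0, 0, 0, 0, 0, 0, 0, 0, 0, 0, 0, 0]'

```text
clock: 30.68
ee_pos: [0.4807, -0.0008, 0.0177]
eef_rot: [-180.0, -0.0, -6.8]
wrist_force: [-0.2, 0.2, -0.1]
grip_width: 0.954
finger_force: 0.0
```

Emit:
jog_arm --increments '[0, 0, 0, 0, 0, 0, 0, 0, 0, 0, 0, 0, 0, 0, 0, 0, 0, 0, 0, 0, 0, 0, 0, 0, 0, 0, 0, 0, 0, 0]' --hand 0 --newtons 30

```text
clock: 31.3
ee_pos: [0.4806, -0.0012, 0.0178]
eef_rot: [180.0, -0.0, -6.8]
wrist_force: [-1.0, -1.3, 5.8]
grip_width: 0.723
finger_force: 30.0
```

Emit:
jog_arm --increments '[0, 0, -0.005, 0, 0, 0, 0, 0, -0.02, 0, 0, 0, 0, 0, -0.035, 0, 0, 0, 0, 0, -0.04, 0, 0, 0, 0, 0, -0.03, 0, 0, -0.033, 0, 0, -0.01, 0, 0, -0.033]'

```text
clock: 32.05
ee_pos: [0.4809, -0.0003, 0.1587]
eef_rot: [-180.0, -0.1, -2.9]
wrist_force: [0.0, -0.4, -4.6]
grip_width: 0.724
finger_force: 30.0
```

Emit:
jog_arm --increments '[0.015, -0.015, 0, 0, 0, 0, 0.03, -0.03, 0, 0, 0, 0, 0.038, -0.036, 0, 0, 0, 0, 0.038, -0.036, 0, 0, 0, 0, 0.03, -0.03, 0, 0, 0, 0, 0.02, -0.018, 0, 0, 0, 0, 0.01, -0.01, 0, 0, 0, 0, 0, 0, 0, 0, 0, 0, 0, 0, 0, 0, 0, 0, 0, 0, 0, 0, 0, 0]'

```text
clock: 33.3
ee_pos: [0.6697, 0.1635, 0.1571]
eef_rot: [179.9, 0.1, -3.0]
wrist_force: [-0.1, -0.1, -4.6]
grip_width: 0.724
finger_force: 30.0
```

```bash
python3 - <<'E'
from h import *
c=snap('wrist','w8.png'); near(c,.6705,.164,-3,134,80); go(.6705,.164,.0218,-3)
c=camera('scene'); near(c,.6705,.164,-3,134,80)
c=dict(np.load('pics/w4.npz')); near(c,.6705,.164,-3,134,80)
E
```

```text
('tabs', np.float64(69.7), np.float64(84.0), 'mid', np.float64(76.7), 'y', np.float64(10.6))
lip 1 385 X [66.  67.6 69.9] Y [-36.8  40.3] dyaw 1.69
plate z 2758 Y [-37.7  40.5] X [36.3 60.8]
pos [0.6699 0.1636 0.1573] [ 1.7995e+02  5.0000e-02 -3.0400e+00] turn [ 0.0008  0.0008 -0.0007] shift [ 0.0005 -0.0004  0.1355] t 33.35
('tabs', np.float64(71.3), np.float64(85.5), 'mid', np.float64(78.2), 'y', np.float64(2.1))
lip 1 90 X [56.2 68.  76.7] Y [-36.7  40.6] dyaw 0.82
plate z 1432 Y [-40.   45.3] X [-57.  60.]
('tabs', np.float64(70.5), np.float64(85.6), 'mid', np.float64(77.9), 'y', np.float64(1.3))
lip 1 374 X [65.  67.2 69.5] Y [-37.2  40. ] dyaw 1.51
lip -1 219 X [-71.3 -69.3 -67.3] Y [-41.4  36.5] dyaw 1.48
plate z 9400 Y [-40.2  39.5] X [-59.6  60. ]
```

View pics/w8.png

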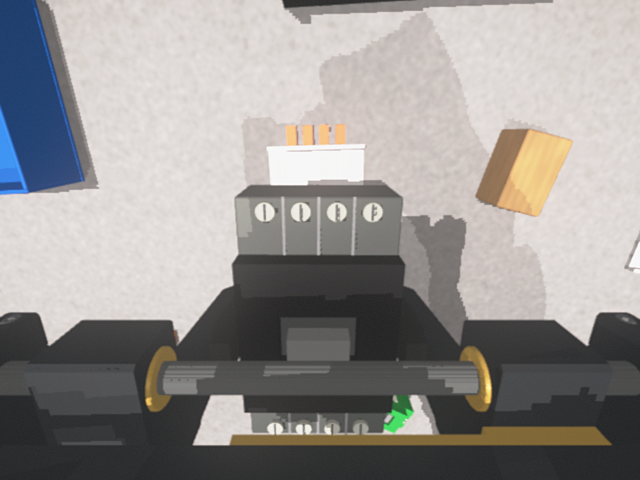

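The held four-pole at (318,225) is above plate four (lip row 147, columns 268-365), with the carton at (525,170) clear. The plate's yaw is about -1.5°, so I correct for that on the way down.

Emit:
jog_arm --increments '[-0.0006, 0, 0.015, 0, 0, -0.026, 0, 0, 0.025, 0, 0, 0, 0, 0, 0.03, 0, 0, 0, 0, 0, 0.025, 0, 0, 0, 0, 0, 0.015, 0, 0, 0, 0, 0, 0.01, 0, 0, 0, 0, 0, 0.005, 0, 0, 0, 0, 0, 0, 0, 0, 0, 0, 0, 0, 0, 0, 0]'

```text
clock: 34.52
ee_pos: [0.6705, 0.1647, 0.0333]
eef_rot: [-180.0, -0.1, -1.5]
wrist_force: [-0.3, 0.2, -4.9]
grip_width: 0.721
finger_force: 30.0
```

```bash
python3 - <<'E'
from h import *
go(.6692,.1638,.0218,-1.5)
E
```

```text
pos [0.6705 0.1647 0.0333] [-1.7998e+02 -9.0000e-02 -1.5100e+00] turn [-0.0004 -0.0015 -0.0002] shift [-0.0013  0.001   0.0115] t 34.52
```

Emit:
jog_arm --increments '[-0.0006, 0.0005, 0.005, 0, 0, 0, 0, 0, 0.0045, 0, 0, 0, 0, 0, 0, 0, 0, 0, 0, 0, 0, 0, 0, 0, 0, 0, 0, 0, 0, 0]'

```text
clock: 35.15
ee_pos: [0.6694, 0.1641, 0.0232]
eef_rot: [-180.0, -0.0, -1.5]
wrist_force: [0.7, 0.4, -3.7]
grip_width: 0.724
finger_force: 30.0
```

Emit:
jog_arm --increments '[0, 0, 0.0008, 0, 0, 0, 0, 0, 0.0006, 0, 0, 0, 0, 0, 0, 0, 0, 0, 0, 0, 0, 0, 0, 0]'

```text
clock: 35.65
ee_pos: [0.6693, 0.1641, 0.0219]
eef_rot: [180.0, -0.0, -1.5]
wrist_force: [-0.3, -0.3, -0.8]
grip_width: 0.723
finger_force: 30.0
```

Emit:
jog_arm --increments '[0, 0, 0.0006, 0, 0, 0, 0, 0, 0, 0, 0, 0]'

```text
clock: 35.9
ee_pos: [0.6694, 0.1641, 0.0219]
eef_rot: [180.0, -0.0, -1.5]
wrist_force: [-3.4, -0.6, 5.2]
grip_width: 0.725
finger_force: 30.0
```

Contact. I release, rise and check everything.

Emit:
jog_arm --increments '[0, 0, -0.0005, 0, 0, 0, 0, 0, 0, 0, 0, 0, 0, 0, 0, 0, 0, 0, 0, 0, 0, 0, 0, 0]' --hand 0.95

```text
clock: 36.4
ee_pos: [0.6694, 0.1641, 0.0214]
eef_rot: [180.0, -0.0, -1.5]
wrist_force: [-0.6, -0.8, -0.2]
grip_width: 0.952
finger_force: 0.0
```

Emit:
jog_arm --increments '[0, 0, -0.01, 0, 0, 0, 0, 0, -0.04, 0, 0, 0, 0, 0, -0.05, 0, 0, 0, 0, 0, -0.05, 0, 0, 0, -0.03, 0, -0.05, 0, 0, 0, -0.05, 0, -0.05, 0, 0, 0, -0.05, 0, -0.02, 0, 0, 0, -0.03, 0, 0, 0, 0, 0, 0, 0, 0, 0, 0, 0, 0, 0, 0, 0, 0, 0, 0, 0, 0, 0, 0, 0]'

```text
clock: 37.78
ee_pos: [0.5164, 0.1679, 0.2855]
eef_rot: [180.0, -0.0, -1.6]
wrist_force: [0.0, 0.7, -0.2]
grip_width: 0.943
finger_force: 0.0
```

```bash
python3 - <<'E'
from h import *
c=snap('wrist','w9.png'); near(c,.6696,.1638,-1.5,134,80)
for h in (.034,.044): level(c,h,.002,.6696,.1638,.065)
c=snap('scene','s9.png')
for n,h,x,y in (('1',.03,.5117,.324),('2',.03,.6563,-.1603),('3',.032,.4849,-.3103),('4',.034,.6696,.1638)): level(c,h,.0025,x,y,.065)
P=cloud(c); m=(P[...,2]>.036)&(P[...,2]<.043)&(np.hypot(P[...,0]-.711,P[...,1]+.001)<.06);print('carton',rect(P[m][:,:2]))
E
```

```text
lip -1 149 X [-70.1 -69.  -67.9] Y [-38.4  39. ] dyaw 0.36
plate z 1152 Y [-39.7  40.2] X [-60.   59.9]
lvl 0.034 2764 ([666.6, 164.9], 109.8, 63.5, -1.9) z 0.0339
lvl 0.044 4165 ([669.5, 164.9], 69.1, 64.0, -1.6) z 0.0438
lvl 0.03 119 ([512.2, 325.1], 57.0, 24.7, -6.8) z 0.0301
lvl 0.03 177 ([656.9, -158.5], 76.2, 39.4, -8.2) z 0.0304
lvl 0.032 203 ([485.2, -307.6], 98.4, 53.1, -5.2) z 0.0322
lvl 0.034 700 ([669.5, 165.0], 117.5, 64.6, -1.5) z 0.034
carton ([711.3, -0.8], 60.4, 38.3, -17.0)
```

View pics/s9.png

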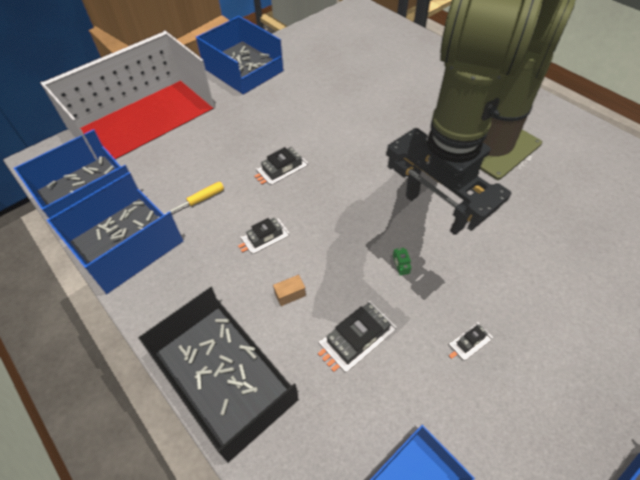

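The scene view shows each breaker lying on its own plate, at (283,163), (265,233), (360,333) and (470,341). The carton (289,290), screwdriver (205,195) and green look-alike (402,261) have not moved, and the arm is clear.

```bash
python3 -c "
from workcell import job_done; print(job_done())"
```

```text
the job is handed in; nothing more can be done
None
```

All four breakers were taken off top-down and each lies flat, centred to about 1–3 mm and in line on its matching plate; carton, screwdriver and green look-alike undisturbed, and the job is handed in at about 38 s of the 128 s allowed.

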